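# Click both syrup warmers to the middle heat

### The job

Set both syrup warmers to medium heat: press lightly on top of each black knurled dial with a fingertip and roll it by friction, one click, until its white index bar is at the top, level with the long middle marks, and it rests in that notch. One dial starts a click to the left of the middle, the other a click to the right. Do not grip the dials, and leave the syrup jugs and the glass and shaker on the counter where they stand.

Things in the scene. Friction and masses are not known exactly. Their poses are not given: they have to be found in the camera images.
- warmer_a: syrup warmer fixed to the counter, 232 x 140 mm. Origin on the counter below the middle of its dial; its x points away from the robot to the warming plate, y left, z up. x = -42 to 42 mm: grey console, 64 mm high, the dial in a slot in its top. Behind: metal deck 28 mm high to x = 190 mm, with a round warming plate (top 30 mm high, centre x = 135 mm) carrying a syrup jug
- warmer_b: second syrup warmer, same build and frame as warmer_a; either may stand left or right
- dial_a_top (a point): fixed point at the top of warmer_a's unpressed dial, 80 mm above the counter, axes as the warmer's. The dial: black knurled rubber wheel, radius 36 mm, 30 mm wide (along x), level axle along x, standing 16 mm out of the console. Roll it by moving a pressed fingertip over its top along the warmer's y, 36 mm per rad
- dial_b_top (a point): same point of warmer_b's dial, same build. Both dials are on sprung axles: pressed on top they sink up to 6 mm, beginning at about 1.5 N and taking 1 N more per mm, then hit a hard stop; 4 mm down (about 5.5 N) is enough to roll the dial by friction. They come up again when let go
- dial_a (a joint): angle of warmer_a's dial, rad. Sprung notches at -0.63 (white index bar 21 mm to the warmer's +y, left), 0 (bar at the top, by the long marks: medium) and 0.63 (bar to -y, right); stops at +-0.75. Grows when the dial's top moves to -y (clockwise seen from the robot). Past half-way it snaps to the next notch once let go; takes about 2 N at the rim. Starts near -0.63
- dial_b (a joint): angle of warmer_b's dial, meaning and notches as for dial_a. Starts near +0.63
- jug_a: loose glass syrup jug with black handle, 73 x 95 x 131 mm, standing on warmer_a's plate, so its underside is 30 mm above the counter; origin at the centre of its underside. To be left alone
- jug_b: the same kind of jug on warmer_b's plate. To be left alone
- tumbler_1: loose clear drinking glass, 81 mm across, 91 mm high, standing on the counter to the left of the warmers; origin at the centre of its underside. To be left alone
- salt: loose salt shaker, 44 mm across, 90 mm high, standing near the glass; origin at the centre of its underside. To be left alone

How it is judged (in metres and radians):
At the end, for the whole second after the job is handed in: Both dials rest in the middle notch (within 0.12 rad of 0) and are still; both jugs, the glass and the shaker stand within 15 mm of where they were (value of joint dial_a between -0.12 and 0.12 rad and value of joint dial_b between -0.12 and 0.12 rad and velocity of joint dial_a between -0.1 and 0.1 rad/s and velocity of joint dial_b between -0.1 and 0.1 rad/s and distance of each of jug_a, jug_b, tumbler_1, salt from where it was at the start of the episode below 0.015 m); the robot touches nothing.
It fails at once if a warmer or its dial is pressed or gripped with more than 25 N (contact force between any of warmer_a, warmer_b and the arm above 25 N or contact force between any of warmer_a, warmer_b and the fingers above 25 N).
It fails at once if a jug, the glass or the shaker is shifted, lifted or tipped (over 15 mm or 0.25 rad) (distance of any of jug_a, jug_b, tumbler_1, salt from where it was at the start of the episode above 0.015 m or angle between any of jug_a, jug_b, tumbler_1, salt's own z axis and vertical above 0.25 rad).
It also fails if it takes over 42 s, if anything falls off the work surface, if the arm or the gripper's body presses on something with over 40 N, if the wrist force passes 120 N, or if a joint passes its speed limit or range.

### The arm

A 6-joint arm with a two-finger parallel gripper is mounted at the origin on a cart in front of the work surface, level with it; the furniture and walls round the work are solid. World frame = base frame: x ahead of the robot, y to its left, z up, the work surface at z = 0. Lengths are in m, angles in degrees, forces in N, time in s.
With the tool pointing down it reaches from about 0.25 to 0.725 m from the base axis. Payload 9.7 kg.
Tool frame: the origin (TCP) lies between the finger pads; the fingertips stand 17 mm ahead of it and the grasp point (between the pads) lies 2 mm behind it; z points along the fingers, y is the direction in which the jaws open and shut (so a half turn about z gives the same grasp; the last joint's range is limited). The gripper opens to 85 mm and grips with 20 to 120 N. Pads are 22 mm wide; open, the fingers measure 114 mm over their backs; the gripper's body (76 mm by 85 mm) begins 54 mm behind the grasp point. The pads swing forward as they close: fully open they stand 13 mm farther back than shut.
Start: joints at [74.37, 4.979, 10.078, 95.1, 0, 90], TCP at [0.148, 0.53, 0.248] pointing down, gripper open.
Joint ranges: [-179.16, 179.16], [-48.56, 103.87], [-65.8, 70.77], [-126.05, 130.52], [-82.76, 87.17], [-180, 180]. Speed limits (degrees/s): [127.2, 127.2, 147.25, 180, 180, 180].

### API

Orientations are given as [roll, pitch, yaw] about the fixed x, y, z axes, in that order (R = Rz(yaw) Ry(pitch) Rx(roll)).
In Python, from workcell import monitor, cams, order gives the robot as it stands. The module is installed in compiled form; this text tells all that it offers.
- The arm moves only by the shell command python3 -m handwheel 'ROWS' [OPENING] [FORCE]. ROWS is JSON, a list of rows, each a list of 6 numbers: the shift along the tool's x, y, z in m, then the turn, a rotation vector about the tool's x, y, z in degrees. In form: [[tx, ty, tz, wx, wy, wz], ...]. A call has exactly 8 rows; each row shifts and turns the commanded pose from where the row before left it, along the tool's axes as they then stand; what a row does not reach is not made up. A row lasts 1/12 s, in which the tool goes at most 41.7 mm and 7.16 degrees, less where a joint would pass 70% of its speed; a pose out of reach is approached as far as the arm can. A call is refused whole if a number of a shift passes 0.0417 or a number of a turn 7.16, either way. A call with a gripper value outside its range is refused whole. OPENING is the opening, from -1 (shut) to 1 (fully open), set as the call begins (- or left out, the last holds). The fingers move at their own pace and stop on an object; FORCE is the grip in N (left out, the last holds). Time passes only in rows, so rows that do not move let the fingers close, or fill a call up. It gives the time, the measured TCP pose, the force and the opening at its end, in the units of the state.
- monitor.get_obs(): the state, without advancing time (a new reading comes with each control period).
- cams.camera(name): name is "side" or "top" or "wrist"; returns a dict with "img" (420x560x3 uint8, red, green, blue), "depth" (420x560 float32, m along the optical axis (not along the pixel's ray), 0 where there is no reading), "fx", "fy", "cx", "cy" (pixels), "rvec" (rotation vector, rad) and "tvec" (3), from world to camera coordinates, as OpenCV has them; the wrist camera has in their place "tool_from_camera" (4x4, takes a point from camera to tool coordinates, whose origin is the TCP and whose axes are the flange's). Camera axes: x right, y down, z forward; pixel columns grow to the right and rows downward; lengths in m; the calibration is good to about 2 mm. A picture is of the moment at which its call begins: read the wrist's pose just before it.
- order.job_done(): hands the job in, once; it reports no verdict.
The state is a dict: "time": time; "q": joint angles; "qd": joint speeds; "joint_efforts": joint torques, N m; "ee_pos": TCP position; "tcp_rot": TCP orientation; "wrist_force": force on the tool from outside, world axes, zero at the start; "torque": the same for the moment, N m; "opening": finger opening in m.
Only numpy, scipy, OpenCV 4.12 (cv2) and the standard library are available. Lean on these libraries where they do the work, as an engineer would, in place of code of your own. Each camera call takes 0.05 s, during which the arm holds its last target. There are 200 camera calls.

## Working session

There is one attempt and no reset: what is moved stays moved. The work goes in short steps, Python scripts to look and compute and a shell command to move; the robot and the scene stay as the last step left them, time stands still between calls to the robot, and variables do not carry over. Pictures are saved under pics/ and viewed, about 8 in all and at most 12, crops included, and the job is handed in when it is done.

```bash
mkdir -p pics; cat > h.py <<'E'
import numpy as np,cv2
from scipy.spatial.transform import Rotation as R
from workcell import monitor,cams,order
def P(c,u,v,w=2):
    d=c['depth'][v-w:v+w+1,u-w:u+w+1];d=np.median(d[d>0])
    p=np.array([(u-c['cx'])/c['fx']*d,(v-c['cy'])/c['fy']*d,d])
    if 'rvec' in c: return R.from_rotvec(np.ravel(c['rvec'])).inv().apply(p-np.ravel(c['tvec']))
    return p
def save(c,n): cv2.imwrite('pics/'+n,c['img'][:,:,::-1])
E
python3 - <<'E'
from h import *
import pickle
print(monitor.get_obs())
for n in('top','side'):
    c=cams.camera(n);save(c,n+'.png');pickle.dump(c,open(n+'.pkl','wb'))
    Rm=R.from_rotvec(np.ravel(c['rvec']));print(n,Rm.inv().apply(-np.ravel(c['tvec'])))
E
```

```text
{'time': 0.0, 'q': array([ 7.43690409e+01,  5.01178015e+00,  1.00347180e+01,  9.50992845e+01,
       -2.02105435e-03,  8.99997336e+01]), 'qd': array([ 0.00195019, -0.03300608,  0.02237704,  0.04006146,  0.06496395,
       -0.05532929]), 'joint_efforts': array([ 2.57096413e-03, -5.20392823e+01,  4.64797354e+01,  1.64259440e-02,
        1.14539894e-04, -1.57554030e-05]), 'ee_pos': array([0.14814672, 0.52946208, 0.24757889]), 'tcp_rot': array([-1.79923653e+02,  2.02069754e-03,  1.64369310e+02]), 'wrist_force': array([-0.64192283,  0.44628733,  0.62341056]), 'torque': array([ 0.03761531, -0.00144436,  0.01225528]), 'opening': 0.08546189837482736}
top [0.23252719 0.06725361 1.4047575 ]
side [ 0.12382731 -0.53658987  0.54311863]
```

View pics/top.png

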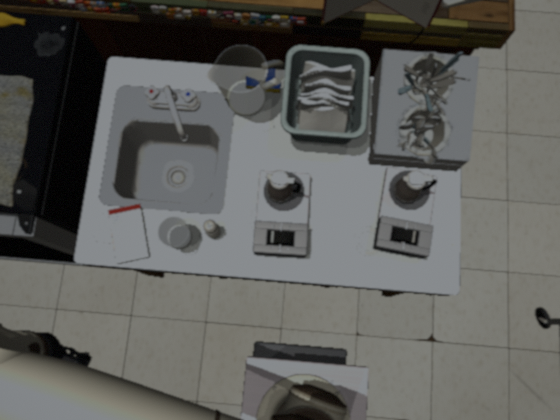

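View pics/side.png

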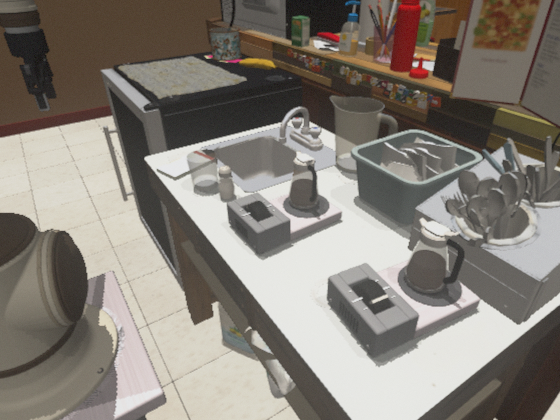

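The top view shows the two warmers with dials at about (281,238) and (405,235). Jugs stand behind them, and the glass and shaker are at (178,235) and (210,229). Next I enlarge the dials.

```bash
python3 - <<'E'
from h import *
import pickle
c=pickle.load(open('top.pkl','rb'))
a=c['img'][215:265,245:320];b=c['img'][215:265,370:445]
im=np.hstack([cv2.resize(x,None,fx=5,fy=5,interpolation=cv2.INTER_CUBIC) for x in(a,b)])
im=cv2.convertScaleAbs(im,alpha=1.8)
cv2.imwrite('pics/crop.png',im[:,:,::-1])
for u,v in[(281,238),(405,235),(258,250),(305,250),(382,245),(427,250),(340,240)]: print(u,v,P(c,u,v,1).round(4))
# console-top segmentation
H,W=c['depth'].shape;uu,vv=np.meshgrid(np.arange(W),np.arange(H));d=c['depth']
p=np.stack([(uu-c['cx'])/c['fx']*d,(vv-c['cy'])/c['fy']*d,d],-1).reshape(-1,3)
w=R.from_rotvec(np.ravel(c['rvec'])).inv().apply(p-np.ravel(c['tvec'])).reshape(H,W,3)
for u0,u1 in((245,320),(370,445)):
    m=np.zeros((H,W),bool);m[215:265,u0:u1]=1
    for lo,hi in((.055,.09),(.071,.09)):
        mm=m&(w[...,2]>lo)&(w[...,2]<hi);q=w[mm]
        r=cv2.minAreaRect(q[:,:2].astype(np.float32));print(lo,mm.sum(),q.mean(0).round(4),q[:,2].max(),r)
E
```

```text
281 238 [0.4526 0.0957 0.0806]
405 235 [ 0.4873 -0.2219  0.0813]
258 250 [0.4189 0.1527 0.0644]
305 250 [0.4293 0.0313 0.0634]
382 245 [ 0.459  -0.1668  0.0651]
427 250 [ 0.4557 -0.2834  0.066 ]
340 240 [ 0.4739 -0.0633  0.0012]
0.055 1629 [0.4558 0.0971 0.0666] 0.08683175439545107 ((0.45705467462539673, 0.09718888252973557), (0.08476892113685608, 0.14016038179397583), 1.1319693326950073)
0.071 237 [0.4561 0.0964 0.0777] 0.08683175439545107 ((0.4579617977142334, 0.09391438215970993), (0.07358292490243912, 0.12334410846233368), 0.9862814545631409)
0.055 1662 [ 0.4886 -0.2241  0.0661] 0.08713427468498706 ((0.4899604618549347, -0.22547626495361328), (0.1415407955646515, 0.08573286980390549), 83.3542709350586)
0.071 234 [ 0.4896 -0.2244  0.0772] 0.08713427468498706 ((0.4873325824737549, -0.22123439610004425), (0.11983297765254974, 0.06899292021989822), 86.06745910644531)
```

View pics/crop.png

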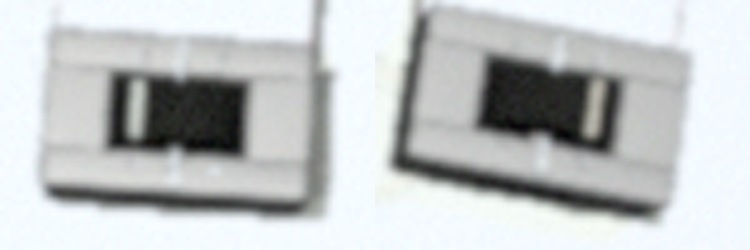

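Left warmer: its bar is on the left, so it is dial_a, centred at about (0.457, 0.097) with yaw +1.1°. Right warmer: its bar is on the right, so it is dial_b, centred at about (0.490, -0.225) with yaw -6.6°. The console rectangles measure 85 x 140 mm at about 65 mm high, which matches the given sizes. I'll shut the fingers, travel high to dial_a and turn so the jaws lie along the axle.

```bash
python3 -m handwheel '[[-0.0257,-0.0202,0,0,0,0],[-0.0257,-0.0202,0,0,0,0],[-0.0257,-0.0202,0,0,0,0],[-0.0257,-0.0202,0,0,0,0],[-0.0257,-0.0202,0,0,0,0],[-0.0257,-0.0202,0,0,0,0],[-0.0257,-0.0202,0,0,0,0],[-0.0257,-0.0202,0,0,0,0]]' -1 20 && python3 -m handwheel '[[-0.0257,-0.0202,0,0,0,0],[-0.0257,-0.0202,0,0,0,0],[-0.0257,-0.0202,0,0,0,0],[-0.0257,-0.0202,0,0,0,0],[-0.0257,-0.0202,0,0,0,0],[-0.0257,-0.0202,0,0,0,0],[-0.0257,-0.0202,0,0,0,0],[-0.0257,-0.0202,0,0,0,0]]' && python3 -m handwheel '[[0,0,0,0,0,7],[0,0,0,0,0,7],[0,0,0,0,0,7],[0,0,0,0,0,7],[0,0,0,0,0,7],[0,0,0,0,0,7],[0,0,0,0,0,7],[0,0,0,0,0,7]]' && python3 -m handwheel '[[0,0,0,0,0,7],[0,0,0,0,0,7],[0,0,0,0,0,3.2],[0,0,0,0,0,0],[0,0,0,0,0,0],[0,0,0,0,0,0],[0,0,0,0,0,0],[0,0,0,0,0,0]]'
```

```text
time: 0.77
ee_pos: [0.3031, 0.3172, 0.2481]
tcp_rot: [-180.0, -0.0, 164.4]
wrist_force: [0.7, 0.8, 0.3]
opening: 0.0
time: 1.43
ee_pos: [0.4577, 0.106, 0.2481]
tcp_rot: [-180.0, -0.0, 164.4]
wrist_force: [1.5, -0.4, -0.3]
opening: -0.0001
time: 2.1
ee_pos: [0.457, 0.1075, 0.2479]
tcp_rot: [-180.0, -0.0, 108.0]
wrist_force: [-0.3, 0.6, 0.7]
opening: -0.0
time: 2.77
ee_pos: [0.4571, 0.1076, 0.2482]
tcp_rot: [-180.0, 0.0, 91.2]
wrist_force: [0.5, -0.4, -0.6]
opening: -0.0001
```

```bash
cat >> h.py <<'E'
def wristmap(c,o):
    T=c['tool_from_camera'];H,W=c['depth'].shape;uu,vv=np.meshgrid(np.arange(W),np.arange(H));d=c['depth']
    p=np.stack([(uu-c['cx'])/c['fx']*d,(vv-c['cy'])/c['fy']*d,d],-1)
    p=p@T[:3,:3].T+T[:3,3]
    return p@R.from_euler('xyz',o['tcp_rot'],degrees=True).as_matrix().T+o['ee_pos']
E
python3 - <<'E'
from h import *
o=monitor.get_obs();c=cams.camera('wrist');save(c,'w1.png');w=wristmap(c,o)
print(c['tool_from_camera'].round(3))
z=w[...,2];ok=c['depth']>0
m=ok&(z>.055)&(z<.09)&(abs(w[...,0]-.457)<.08)&(abs(w[...,1]-.097)<.1)
q=w[m];print(m.sum(),cv2.minAreaRect(q[:,:2].astype(np.float32)),np.percentile(q[:,2],[5,50,99]))
np.save('w1.npy',w)
E
```

```text
[[-0.001 -0.963 -0.269  0.067]
 [ 1.    -0.    -0.002 -0.001]
 [ 0.002 -0.269  0.963 -0.125]
 [ 0.     0.     0.     1.   ]]
9404 ((0.456808477640152, 0.09684969484806061), (0.08416824787855148, 0.13858500123023987), 1.045758605003357) [0.06069677 0.06352982 0.07965505]
```

View pics/w1.png

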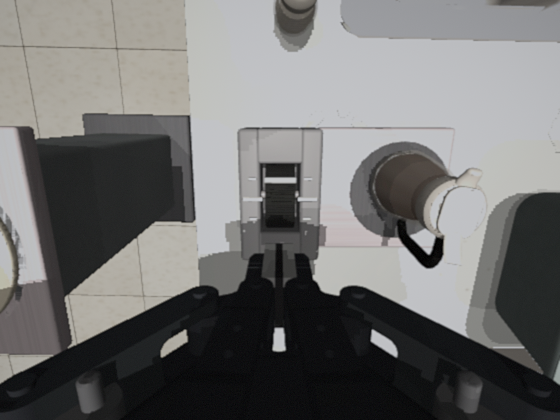

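The wrist view shows dial_a's bar at (280,180), above the middle marks at row 198. The jug at (430,205) is clear of the fingers. The dial centre from this view agrees with the top camera to within 1 mm. I check gripper clearance to the jug, then descend.

```bash
python3 - <<'E'
from h import *
w=np.load('w1.npy');z=w[...,2]
m=(z>.2)&(z<.4)&(np.hypot(w[...,0]-.457,w[...,1]-.107)<.15)
for a in np.arange(.2,.36,.02):
    k=m&(z>=a)&(z<a+.02)
    if k.sum()>5: print(a.round(2),w[k][:,:2].min(0).round(3),w[k][:,:2].max(0).round(3))
E
python3 -m handwheel '[[0,0,0.02,0,0,0],[0,0,0.02,0,0,0],[0,0,0.02,0,0,0],[0,0,0.02,0,0,0],[0,0,0.02,0,0,0],[0,0,0.01,0,0,0],[0,0,0,0,0,0],[0,0,0,0,0,0]]'
```

```text
0.22 [0.444 0.113] [0.468 0.119]
0.24 [0.442 0.113] [0.47  0.119]
0.26 [0.425 0.095] [0.487 0.121]
0.28 [0.408 0.097] [0.504 0.125]
0.3 [0.394 0.099] [0.518 0.126]
0.32 [0.397 0.111] [0.515 0.129]
time: 3.48
ee_pos: [0.457, 0.1076, 0.1386]
tcp_rot: [-180.0, 0.0, 91.2]
wrist_force: [1.4, 0.9, 0.9]
opening: 0.0001
```

The linkage reaches x = 0.518 at most, and the jug front is at about 0.545, so it is clear. Now the gentle touch.

```bash
python3 -m handwheel '[[0.002,0,0.015,0,0,0],[0,0,0.015,0,0,0],[0,0,0.008,0,0,0],[0,0,0.002,0,0,0],[0,0,0.001,0,0,0],[0,0,0.001,0,0,0],[0,0,0.001,0,0,0],[0,0,0,0,0,0]]'
python3 -m handwheel '[[0,0,0.0005,0,0,0],[0,0,0.0005,0,0,0],[0,0,0.0005,0,0,0],[0,0,0.0005,0,0,0],[0,0,0,0,0,0],[0,0,0,0,0,0],[0,0,0,0,0,0],[0,0,0,0,0,0]]'
```

```text
time: 4.15
ee_pos: [0.4575, 0.1097, 0.096]
tcp_rot: [179.9, -0.0, 91.2]
wrist_force: [-0.8, 0.0, 1.9]
opening: -0.0002
time: 4.82
ee_pos: [0.4573, 0.1097, 0.0935]
tcp_rot: [180.0, -0.0, 91.2]
wrist_force: [2.1, 0.9, 3.9]
opening: 0.0001
```

```bash
python3 -m handwheel '[[0,0,0.0005,0,0,0],[0,0,0.0005,0,0,0],[0,0,0.0004,0,0,0],[0,0,0,0,0,0],[-0.002,0,0,0,0,0],[-0.003,0,0,0,0,0],[-0.003,0,0,0,0,0],[-0.003,0,0,0,0,0]]'
python3 -m handwheel '[[-0.003,0,0,0,0,0],[-0.003,0,0,0,0,0],[-0.003,0,0,0,0,0],[-0.0025,0,0,0,0,0],[0,0,0,0,0,0],[0,0,0,0,0,0],[0,0,0,0,0,0],[0,0,0,0,0,0]]'
```

```text
time: 5.48
ee_pos: [0.4576, 0.0987, 0.0922]
tcp_rot: [180.0, -0.0, 91.2]
wrist_force: [2.7, 0.7, 6.6]
opening: -0.0001
time: 6.15
ee_pos: [0.4578, 0.087, 0.0921]
tcp_rot: [180.0, 0.0, 91.2]
wrist_force: [2.6, -0.4, 5.9]
opening: -0.0001
```

```bash
python3 -m handwheel '[[0,0,-0.005,0,0,0],[0,0,-0.01,0,0,0],[0,0,-0.02,0,0,0],[0,0,-0.03,0,0,0],[0,0,-0.03,0,0,0],[0,0,-0.03,0,0,0],[0,0,-0.02,0,0,0],[0,0,0,0,0,0]]'
python3 - <<'E'
from h import *
c=cams.camera('wrist');cv2.imwrite('pics/w2.png',cv2.resize(c['img'][100:300,180:400],None,fx=3,fy=3,interpolation=cv2.INTER_CUBIC)[:,:,::-1])
E
```

```text
time: 6.82
ee_pos: [0.458, 0.0873, 0.2414]
tcp_rot: [179.8, -0.0, 91.2]
wrist_force: [0.6, -1.0, 0.8]
opening: -0.0002
```

View pics/w2.png

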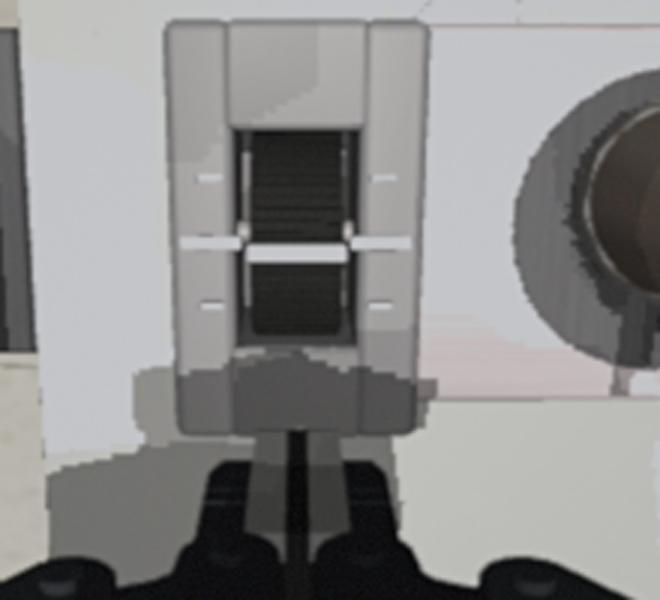

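dial_a's bar now lies by the long marks. It sits at row 253 against 243, and that 10 px offset is the parallax expected for a bar 16 mm higher at 3 px/mm. Next, dial_b.

```bash
python3 -m handwheel '[[-0.0272,0.002,0,0,0,0],[-0.0272,0.002,0,0,0,0],[-0.0272,0.002,0,0,0,0],[-0.0272,0.002,0,0,0,0],[-0.0272,0.002,0,0,0,0],[-0.0272,0.002,0,0,0,0],[-0.0272,0.002,0,0,0,0],[-0.0272,0.002,0,0,0,0]]' && python3 -m handwheel '[[-0.0272,0.002,0,0,0,0],[-0.0272,0.002,0,0,0,0],[-0.0272,0.002,0,0,0,0],[-0.0272,0.002,0,0,0,0],[0,0,0,0,0,4],[0,0,0,0,0,3.8],[0,0,0,0,0,0],[0,0,0,0,0,0]]'
python3 - <<'E'
from h import *
o=monitor.get_obs();c=cams.camera('wrist');save(c,'w3.png');w=wristmap(c,o)
z=w[...,2]
m=(c['depth']>0)&(z>.055)&(z<.09)&(abs(w[...,0]-.49)<.08)&(abs(w[...,1]+.2255)<.1)
q=w[m];print(m.sum(),cv2.minAreaRect(q[:,:2].astype(np.float32)),np.percentile(q[:,2],[5,50,99]))
E
```

```text
time: 7.53
ee_pos: [0.4771, -0.1312, 0.2355]
tcp_rot: [-179.8, -0.1, 91.2]
wrist_force: [-0.1, 0.2, 0.1]
opening: -0.0002
time: 8.2
ee_pos: [0.4876, -0.2385, 0.2358]
tcp_rot: [-179.9, -0.0, 83.5]
wrist_force: [0.0, -0.2, 0.6]
opening: -0.0
11481 ((0.48961856961250305, -0.22667481005191803), (0.13840553164482117, 0.08424825966358185), 83.32154846191406) [0.06110059 0.06357304 0.07959597]
```

View pics/w3.png

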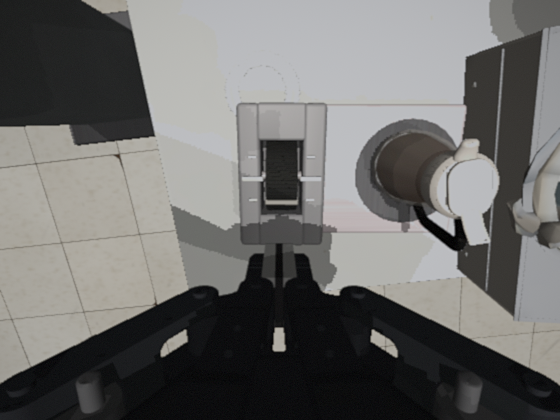

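Dial_b's bar is at (282,204), below (right of) the marks at row 178. Its centre is confirmed at (0.4896, -0.2267), and the jug is clear. I descend, press and roll towards +y.

```bash
python3 -m handwheel '[[-0.001,0,0.02,0,0,0],[0,0,0.03,0,0,0],[0,0,0.03,0,0,0],[0,0,0.03,0,0,0],[0,0,0.015,0,0,0],[0,0,0.01,0,0,0],[0,0,0,0,0,0],[0,0,0,0,0,0]]' && python3 -m handwheel '[[0,0,0.002,0,0,0],[0,0,0.002,0,0,0],[0,0,0.001,0,0,0],[0,0,0.001,0,0,0],[0,0,0.0005,0,0,0],[0,0,0.0005,0,0,0],[0,0,0,0,0,0],[0,0,0,0,0,0]]'
```

```text
time: 8.92
ee_pos: [0.4881, -0.2395, 0.1024]
tcp_rot: [180.0, 0.0, 83.4]
wrist_force: [-0.3, -0.3, 0.4]
opening: -0.0002
time: 9.58
ee_pos: [0.4882, -0.2398, 0.0952]
tcp_rot: [180.0, 0.0, 83.4]
wrist_force: [0.8, -0.9, 2.0]
opening: 0.0001
```

```bash
python3 -m handwheel '[[0,0,0.001,0,0,0],[0,0,0.001,0,0,0],[0,0,0.0007,0,0,0],[0,0,0.0005,0,0,0],[0.002,0,0,0,0,0],[0.003,0,0,0,0,0],[0.003,0,0,0,0,0],[0.003,0,0,0,0,0]]' && python3 -m handwheel '[[0.003,0,0,0,0,0],[0.003,0,0,0,0,0],[0.003,0,0,0,0,0],[0.0025,0,0,0,0,0],[0,0,0,0,0,0],[0,0,0,0,0,0],[0,0,0,0,0,0],[0,0,0,0,0,0]]'
```

```text
time: 10.25
ee_pos: [0.4895, -0.229, 0.0921]
tcp_rot: [180.0, 0.0, 83.4]
wrist_force: [0.2, -0.3, 5.5]
opening: 0.0003
time: 10.92
ee_pos: [0.4909, -0.2173, 0.092]
tcp_rot: [180.0, 0.0, 83.4]
wrist_force: [0.2, 0.9, 5.0]
opening: -0.0002
```

```bash
python3 -m handwheel '[[0,0,-0.005,0,0,0],[0,0,-0.01,0,0,0],[0,0,-0.02,0,0,0],[0,0,-0.03,0,0,0],[0,0,-0.03,0,0,0],[0,0,-0.03,0,0,0],[0,0,-0.02,0,0,0],[0,0,0,0,0,0]]'
python3 - <<'E'
from h import *
import pickle
c=cams.camera('wrist');t=cams.camera('top');s=cams.camera('side')
f=lambda i,k:cv2.resize(i,None,fx=k,fy=k,interpolation=cv2.INTER_CUBIC)
a=f(c['img'][80:260,200:380],1.6)
save(t,'t2.png')
im=np.hstack([a,f(t['img'][160:268,150:320],2.667)[:288]])
cv2.imwrite('pics/end.png',im[:,:,::-1])
# change of the jugs/glass/shaker pixels vs start
for n,x in(('top',t),('side',s)):
    o=pickle.load(open(n+'.pkl','rb'));boxes={'top':dict(jug_a=(262,165,304,205),glass=(155,215,195,250),salt=(200,218,222,240)),'side':dict(jug_a=(285,150,330,215),glass=(188,148,218,193),salt=(217,163,236,202),jug_b=(400,218,468,300))}[n]
    for k,(u0,v0,u1,v1) in boxes.items():
        g=lambda q:cv2.cvtColor(q['img'][v0:v1,u0:u1],cv2.COLOR_RGB2GRAY).astype(np.float32)
        print(n,k,cv2.phaseCorrelate(g(o),g(x)))
E
```

```text
time: 11.58
ee_pos: [0.4915, -0.2177, 0.2418]
tcp_rot: [179.7, 0.1, 83.4]
wrist_force: [0.9, -0.3, 0.3]
opening: 0.0003
top jug_a ((0.46058149587093666, 0.03051643612681687), 0.9726045555538602)
top glass ((0.09086057916132617, -0.01842299329685204), 0.9834116068151262)
top salt ((-0.022023838292156483, 0.03567105941060689), 0.9813438169658184)
side jug_a ((0.49054190447096246, -0.013773530333992312), 0.9805159980868116)
side glass ((0.1099504658638164, 0.4737112719978356), 1.021389495531718)
side salt ((0.13022838754878308, -0.0378725309504091), 1.0223196494579314)
side jug_b ((-0.0459061377542227, -0.025312403713208198), 0.9858362463889299)
```

View pics/end.png

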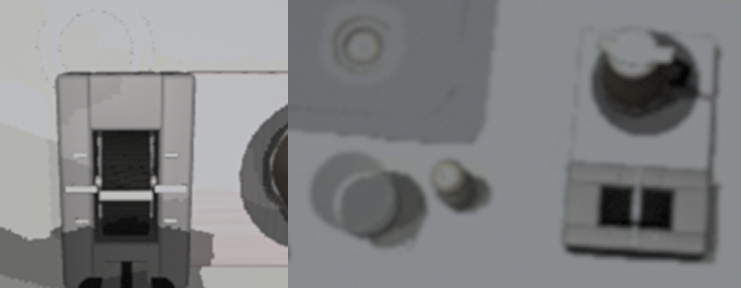

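dial_b's bar is at row 195 against the marks at 189, with about 5 px of parallax expected, so it is in the middle notch. dial_a's bar lines up with its marks in the top view. The loose items moved less than 0.5 px, so I hand in.

```bash
python3 -c "
from workcell import order,monitor
print(order.job_done(), monitor.get_obs()['time'])"
```

```text
the job is handed in; nothing more can be done
the job is handed in; nothing more can be done
```

Both warmers are set to medium, and I handed the job in at about 12 s of the 42 s allowed. I pressed each dial with the shut fingertips to a reading of about 5–7 N and rolled it about 22.5 mm: dial_a to the right, dial_b to the left. Then I lifted the tool clear.

- **Dials:** in the last pictures both white bars lie level with the long middle marks. The small offsets left in the wrist views (10 px for dial_a, 6 px for dial_b) match the parallax expected for a bar 16 mm above the marks.
- **Loose items:** compared with the starting pictures, both jugs, the glass and the shaker shifted less than 0.5 px. I checked jug_b in the side view only, because the top view was not compared for it.
- **Robot:** it ended about 15 cm above dial_b, touching nothing.

No check failed or disagreed. The hand-in gives no verdict, so the result rests on these checks.

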